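Bring a tripped workshop machine back on

ROBOT

A 6-joint arm with a two-finger parallel gripper is mounted at the origin on the work surface. World frame = base frame: x ahead of the robot, y to its left, z up, the work surface at z = 0. Lengths are in m, angles in rad, forces in N, time in s.
With the tool pointing down it reaches from about 0.35 to 0.85 m from the base axis. Payload 8.1 kg.
Tool frame: the origin (TCP) lies on the centre line of the jaws, within the pads' length; the fingertips stand robot.tips_ahead ahead of it and the grasp point (between the pads) lies 6 mm ahead of it (robot.tips_ahead is the distance from the TCP to the fingertips, in m); z points along the fingers, y is the line along which they close (so a half turn about z gives the same grasp; the last joint's range is limited). The gripper opens to 93 mm and grips with 3 to 60 N. Pads are 15 mm wide; open, the fingers measure 128 mm over their backs; the gripper's body (75 mm by 188 mm) begins 65 mm behind the grasp point.
Start: joints at [1.226, 0.13, 1.488, -0, 1.523, -0.085], TCP at [0.154, 0.58, 0.244] pointing down, gripper open.
Joint ranges: [-2.96, 2.96], [-0.89, 2.26], [0.02, 2.5], [-1.34, 4.48], [0, 2.73], [-2.66, 2.66]. Speed limits (rad/s): [2.39, 2.39, 2.79, 3.14, 3.14, 3.14].

INTERFACE

Orientations are given as a rotation vector (axis times angle).
In Python, from plant import robot gives the robot as it stands.
- The arm moves only by the tool apply_moves, never from a script. Its arguments are lists of equal length, an entry for each row: "delta_pos": the shift along the tool's x, y, z in cm, a list of three; "twist": the turn about the tool's z in rad. A call has 1 to 8 rows; each row shifts and turns the commanded pose from where the row before left it, along the tool's axes as they then stand; what a row does not reach is not made up. A row lasts 1/8 s, in which the tool goes at most 62.5 mm and 10.7 degrees, less where a joint would pass 70% of its speed; a pose out of reach is approached as far as the arm can. A call with a gripper value outside its range is refused whole. "gripper" is the finger opening in cm, from 0 to 9.3, set as the call begins (left out, the last holds). The fingers move at their own pace and stop on an object; "squeeze" is the grip in N (left out, the last holds). Time passes only in rows, so rows that do not move let the fingers close. It gives the time, the measured TCP pose, the force, the opening and the grip force at its end, in the units of the state.
- robot.read_state(): the state, without advancing time (a new reading comes with each control period).
- robot.read_camera(name): name is "scene" or "top" or "wrist"; returns a dict with "frame" (480x640x3 uint8, red, green, blue), "vertical_fov" (degrees; the focal length in pixels is half the picture's height over the tangent of half this angle, whatever the lens; pixels are square), "cx", "cy" (the principal point, pixels), "R" (3x3) and "t" (3): a world point X has camera coordinates R X + t. Camera axes: x right, y down, z forward; pixel columns grow to the right and rows downward; lengths in m; the calibration is good to about 2 mm. A picture is of the moment at which its call begins. There is no depth.
- robot.close_job(): hands the job in; it is judged then, once.
The state is a dict: "t": time; "q": joint angles; "dq": joint speeds; "joint_torque": joint torques, N m; "tool_pos": TCP position; "orientation": TCP orientation; "force": force on the tool from outside, world axes, zero at the start; "wrist_torque": the same for the moment, N m; "opening": finger opening in m; "gripper_force": force on a finger pad.
Only numpy, scipy, OpenCV 4.12 (cv2) and the standard library are available. Lean on these libraries where they do the work, as an engineer would, in place of code of your own. Each camera call takes 0.05 s, during which the arm holds its last target. There are 200 camera calls.

TASK

The machine's breaker has tripped. With the closed fingertips, push the slim popped-out breaker pin fully home, then tip the supply rocker over by pressing its raised end fully down, and then press the square start key all the way in for a moment and let it come back up. Never push the mushroom-shaped stop head, leave the jar, block and tin where they stand, and finish clear of everything.

Things in the scene. Friction and masses are not known exactly. Their poses are not given: they have to be found in the camera images.
- board: fixed plywood board, 250 (its x) x 400 (its y) x 18 mm thick, screwed to the bench; origin: centre of its underside. Four fixed grey boxes, each 72 x 72 x 45 mm high, stand on it in a row along its y, 90 mm apart, on its half away from the robot, in varying order; their tops are 63 mm above the bench. The jar, block and tin stand on the nearer half
- breaker_pin_top (a point): centre of the top face of the breaker pin: a slim black upright pin of 14 mm diameter in a 26 mm steel collar 4 mm high, on one of the boxes. Tripped, it stands about 16 to 18 mm over its box; home, 8 mm. The point moves with the pin
- breaker_pin (a joint): how far the breaker pin is pushed in, m: 0 to 0.002 at the start (tripped), 0.010 fully home. It slides straight down against about 3 N of friction and stays where it is left
- rocker_raised_end (a point): point on the top of the black supply rocker (52 mm along its box's x, 30 mm wide, 8 mm thick), 18 mm from the middle towards the end raised at the start, the one away from the robot. The rocker pivots at its middle, 10 mm over its box, about its box's y axis; this point moves with it, from about 17 mm over the box to about 10 mm when fully tipped
- supply_box: the box with the rocker; origin at the centre of its underside; its x runs along the rocker's length from the lowered end to the end raised at the start, z up
- supply_rocker (a joint): tilt of the rocker, rad: 0 to 0.06 at the start (off, far end up), 0.4 fully tipped (on, far end down). It is held by friction (about 3 N at its raised end) and stays where it is left
- start_key_top (a point): centre of the top face of the square black start key, 36 x 36 mm, 12 mm over its box
- start_key (a joint): how far the start key is pushed in, m: 0 released, 0.006 all the way in. A spring returns it; 1.4 N starts it, about 6 N holds it all the way in
- stop_head_top (a point): centre of the top of the stop head, a round black mushroom of 42 mm diameter whose top is 26 mm over its box; not to be pushed (it yields straight down from about 1 N)
- stop_head (a joint): how far the stop head is pushed in, m: 0 released, 0.006 all the way in
- screw_jar: loose glass jar with a steel lid, 48 mm diameter, 68 mm high; origin at the centre of its underside
- wood_block: loose offcut of pale wood, 45 x 60 x 35 mm high; origin at the centre of its underside
- oil_tin: loose green tin with a paper label, 44 mm diameter, 75 mm high; origin at the centre of its underside

How it is judged:
On the way, in this order (a step that is already met when the one before it is completed fails the run):
1. the breaker pin is pushed home (value of joint breaker_pin above 0.0085 m), for 0.2 s.
2. the supply rocker is tipped over (value of joint supply_rocker above 0.32 rad), for 0.2 s.
3. the start key is pressed in (value of joint start_key above 0.0045 m), for 0.1 s.
At the end, for the whole second after the job is handed in: the breaker pin is at least 8.5 mm in, the rocker is tipped past 0.32 of its 0.4 rad, the start key and the stop head are out (within 1.5 mm), and the jar, block and tin stand upright (within 0.2 rad) within 20 mm of where they were (value of joint breaker_pin above 0.0085 m and value of joint supply_rocker above 0.32 rad and value of joint each of start_key, stop_head below 0.0015 m and distance of each of screw_jar, wood_block, oil_tin from where it was at the start of the episode below 0.02 m and angle between each of screw_jar, wood_block, oil_tin's own z axis and vertical below 0.2 rad); the robot touches nothing.
It fails at once if the rocker is tipped before the breaker pin is home (value of joint supply_rocker above 0.2 rad and value of joint breaker_pin below 0.0085 m).
It fails at once if the start key is pressed before the rocker is tipped over (value of joint start_key above 0.003 m and value of joint supply_rocker below 0.32 rad).
It fails at once if the stop head is pushed (value of joint stop_head above 0.002 m).
It fails at once if the jar, block or tin is shifted, lifted or carried (distance of any of screw_jar, wood_block, oil_tin from where it was at the start of the episode above 0.02 m).
It also fails if it takes over 42 s, if anything falls off the work surface, if the arm or the gripper's body presses on something with over 40 N, if the wrist force passes 120 N, or if a joint passes its speed limit or range.

## Working session

There is one attempt and no reset: what is moved stays moved. The work goes in short steps, Python scripts to look and compute and a tool call to move; the robot and the scene stay as the last step left them, time stands still between calls to the robot, and variables do not carry over. Pictures are saved under pics/ and viewed, at most 10 in all, crops included, and the job is handed in when it is done.

Besides the shell and the picture viewer there is one more tool, called as name(argument=value, ...) on one line, values as JSON. apply_moves: Moves the arm, as the interface text tells. Its arguments: {"type":"object","properties":{"delta_pos":{"type":"array"},"twist":{"type":"array"},"gripper":{"type":"number"},"squeeze":{"type":"number"}},"required":["delta_pos","twist"]}

```bash
mkdir -p pics; python3 - <<'E'
from plant import robot
import cv2,pickle
print(robot.tips_ahead); s=robot.read_state(); print(s)
D={}
for n in("scene","top"):
    c=robot.read_camera(n);D[n]=c
    cv2.imwrite(f"pics/{n}0.png",c["frame"][...,::-1]); print(n,c["vertical_fov"],c["cx"],c["cy"],c["R"],c["t"])
pickle.dump(D,open("d0.pkl","wb"))
E
```

```text
0.025
{'t': 0.0, 'q': array([ 1.22559370e+00,  1.31131815e-01,  1.48929458e+00,  1.61411514e-05,
        1.52299793e+00, -8.54109533e-02]), 'dq': array([ 9.75343863e-05,  5.15644133e-04, -8.88462495e-04, -2.35031294e-04,
        7.06184658e-04,  1.95837597e-03]), 'joint_torque': array([-1.25629725e-05, -5.59837639e+01, -4.91770685e+01,  7.69314333e-02,
        3.49753769e-02, -1.75662412e-04]), 'tool_pos': array([0.15392683, 0.57937121, 0.24259654]), 'orientation': array([-4.06881525e-01, -3.11472091e+00,  2.80498055e-03]), 'force': array([0.47623427, 0.35951078, 0.35561424]), 'wrist_torque': array([-0.02898244, -0.01830096,  0.01887627]), 'gripper_force': 0.0, 'opening': 0.09317365228539604}
scene 44.77597414789578 317.6630779451668 235.42638718873204 [[ 0.50749279  0.86158018 -0.01143071]
 [ 0.53368614 -0.32471457 -0.78085822]
 [-0.67648368  0.3901795  -0.6246037 ]] [-0.30323341 -0.21478572  1.20473902]
top 56.02082694130302 320.68445070395325 240.96197210467358 [[ 0.02652019 -0.9983378   0.0511695 ]
 [-0.99348821 -0.03199606 -0.10934999]
 [ 0.11080545 -0.04793631 -0.99268538]] [-0.00351232  0.56685625  0.68149624]
```

View pics/top0.png

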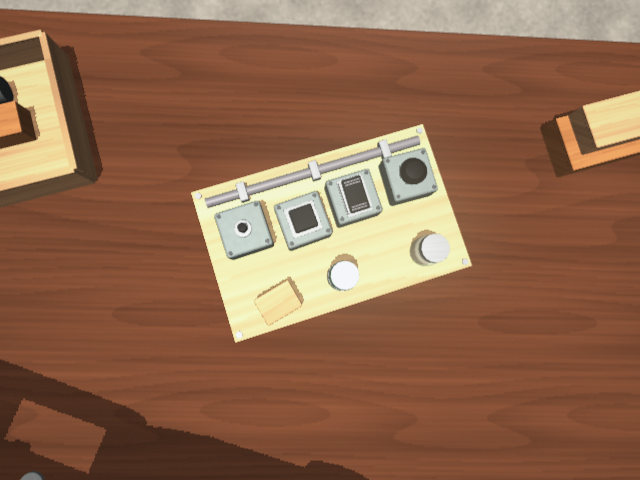

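View pics/scene0.png

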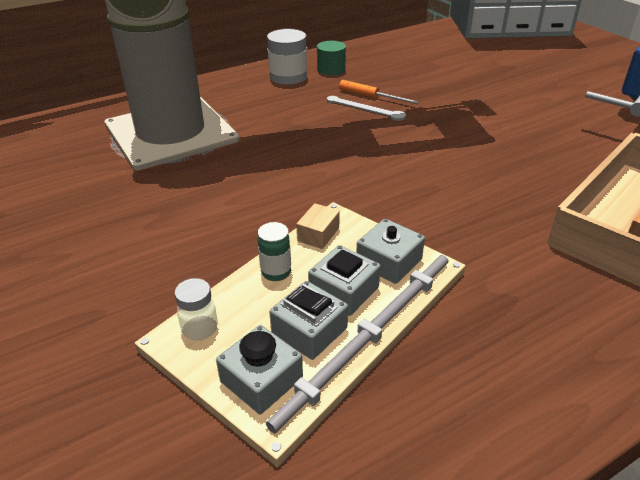

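The top view shows, left to right, the pin (243,228), start key (303,219), rocker (355,195) and stop head (412,171). The tin (343,275), jar (434,248) and block (278,302) stand nearer the robot. The scene view agrees: pin (392,232), key (345,263), rocker (308,300), stop head (258,347).

```bash
cat > h.py <<'E'
import numpy as np,cv2
def K(c):
    f=240/np.tan(np.radians(c["vertical_fov"])/2); return np.array([[f,0,c["cx"]],[0,f,c["cy"]],[0,0,1]])
def ray(c,uv,z):
    d=c["R"].T@np.linalg.inv(K(c))@[*uv,1]; o=-c["R"].T@c["t"]; return o+d*(z-o[2])/d[2]
def tri(a,ua,b,ub):
    P=[K(c)@np.c_[c["R"],c["t"]] for c in(a,b)]
    X=cv2.triangulatePoints(P[0],P[1],np.array(ua,float),np.array(ub,float)).ravel(); return X[:3]/X[3]
def dark(c,uv,r,th=70):
    g=(c["frame"].max(2)<th).astype(np.uint8)
    n,l,s,ct=cv2.connectedComponentsWithStats(g); k=[i for i in range(1,n) if s[i,4]>15 and np.hypot(*(ct[i]-uv))<r]
    k=max(k,key=lambda i:s[i,4]); cs,_=cv2.findContours((l==k).astype(np.uint8),0,2)
    return ct[k],s[k],cv2.minAreaRect(cs[0])
E
python3 - <<'E'
import pickle;from h import *
np.set_printoptions(precision=4,suppress=True)
D=pickle.load(open("d0.pkl","rb"));T,S=D["top"],D["scene"]
for n,ut,us,z in(("pin",(243,228),(392,232),.08),("key",(303,219),(345,263),.075),("rock",(355,195),(308,300),.075),("stop",(412,171),(258,347),.089)):
    a,b=dark(T,ut,10),dark(S,us,10)
    print(n,a[0],a[1],a[2],b[0],b[1],"plane",ray(T,a[0],z)[:2],ray(S,b[0],z)[:2],"tri",tri(T,a[0],S,b[0]))
# box tops in the top view: grey (low saturation, mid value)
hsv=cv2.cvtColor(T["frame"],cv2.COLOR_RGB2HSV)
for i,(u,v) in enumerate([(227,228),(285,222),(333,195),(392,180)]): print(hsv[v,u])
for cam,n,x in((T,"T",6),(S,"S",6)):
    pass
row=np.hstack([cv2.resize(T["frame"][120:265,195:450],None,fx=3,fy=3,interpolation=2)])
row2=cv2.resize(S["frame"][215:415,205:435],None,fx=3,fy=3,interpolation=2)
cv2.imwrite("pics/ct.png",row[...,::-1]);cv2.imwrite("pics/cs.png",row2[...,::-1])
E
```

```text
Traceback (most recent call last):
  File "h.py", line 12, in dark
    k=max(k,key=lambda i:s[i,4]); cs,_=cv2.findContours((l==k).astype(np.uint8),0,2)
ValueError: max() iterable argument is empty
```

```bash
python3 - <<'E'
import pickle;from h import *
np.set_printoptions(precision=4,suppress=True)
D=pickle.load(open("d0.pkl","rb"));T,S=D["top"],D["scene"]
row=cv2.resize(T["frame"][120:265,195:450],None,fx=3,fy=3,interpolation=2)
row2=cv2.resize(S["frame"][215:415,205:435],None,fx=3,fy=3,interpolation=2)
cv2.imwrite("pics/ct.png",row[...,::-1]);cv2.imwrite("pics/cs.png",row2[...,::-1])
for n,ut,us,z in(("pin",(243,228),(392,232),.08),("key",(303,219),(345,263),.075),("rock",(355,195),(308,300),.075),("stop",(412,171),(258,347),.089)):
  for c,u in((T,ut),(S,us)):
    try: a=dark(c,u,14,60 if c is T else 60); print(n,a[0],a[1],a[2],"plane",ray(c,a[0],z)[:2])
    except Exception as e: print(n,"none",c["frame"].max(2)[u[1]-3:u[1]+4,u[0]-3:u[0]+4])
E
```

```text
pin none [[ 67  69  69  71  71  60 116]
 [ 69  71  71  71  72  69  67]
 [ 72  73  74  74  74  73  49]
 [ 72  74  75  76  77  68  47]
 [ 75  76  77  79  77  55  43]
 [ 72  77  77  71  60  45 100]
 [ 70  60  60  51  43 101 202]]
pin [391.3786 232.0874] [387 226  10  13 103] ((391.41888427734375, 231.98648071289062), (8.713146209716797, 12.329923629760742), 9.462322235107422) plane [0.5872 0.1255]
key none [[85 85 84 85 86 85 86]
 [86 85 87 86 87 85 86]
 [86 87 87 86 86 86 86]
 [86 86 86 86 86 86 86]
 [86 86 86 87 86 87 86]
 [87 85 86 86 86 87 87]
 [86 86 87 86 86 87 87]]
key [344.3233 263.4288] [327 250  35  28 597] ((344.3000183105469, 263.4000244140625), (30.410520553588867, 22.807889938354492), 26.56505012512207) plane [0.604  0.0378]
rock none [[89 87 87 88 87 87 86]
 [88 86 87 88 86 86 86]
 [88 87 88 87 86 86 86]
 [88 87 88 87 88 86 85]
 [88 87 88 87 87 87 87]
 [88 88 88 88 87 87 86]
 [89 89 88 88 86 86 86]]
rock [309.9736 301.2289] [287 287  45  29 568] ((308.91888427734375, 300.684326171875), (42.28755569458008, 21.088857650756836), 23.749494552612305) plane [ 0.641  -0.0355]
stop none [[78 77 76 77 76 77 77]
 [80 80 79 77 78 78 76]
 [81 81 81 80 79 79 78]
 [82 83 81 80 80 79 79]
 [84 84 83 83 82 79 79]
 [86 86 84 83 83 82 79]
 [87 87 86 85 84 81 80]]
stop [257.5528 347.9379] [240 331  36  36 966] ((256.8461608886719, 348.2692565917969), (34.71255874633789, 35.10478591918945), 11.309932708740234) plane [ 0.6856 -0.1268]
```

View pics/ct.png

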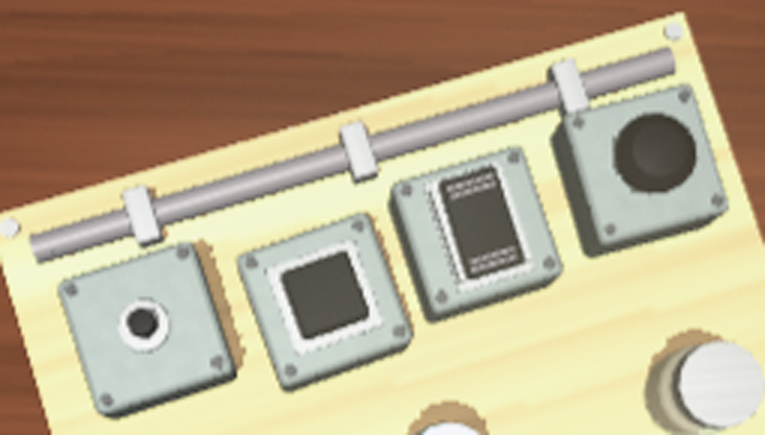

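View pics/cs.png

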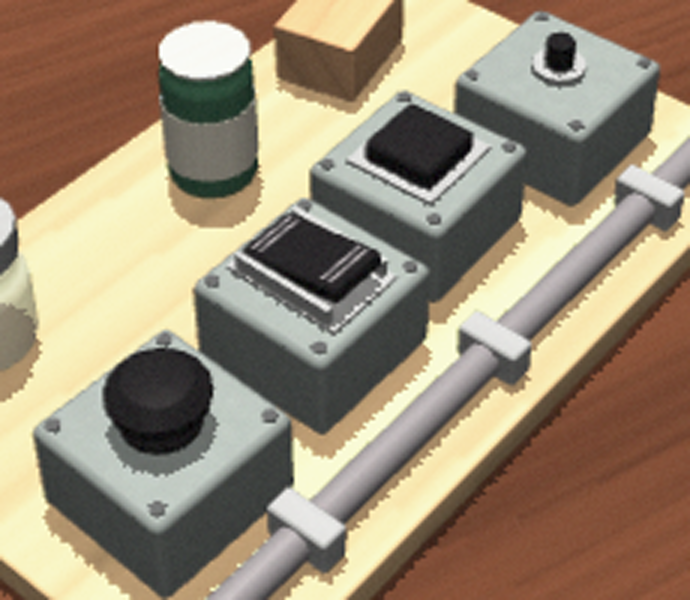

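The crops show the top faces clearly: pin crop (143,322) in the top view, key (327,293), rocker (482,222) with its far end up, and stop head (655,152). In the scene crop the pin top is at (560,42) and the key top at (420,135). Next, a threshold adapted to the top view.

```bash
python3 - <<'E'
import pickle;from h import *
from plant import robot
np.set_printoptions(precision=4,suppress=True)
D=pickle.load(open("d0.pkl","rb"));T,S=D["top"],D["scene"]
P={}
for n,u,z,sc in(("pin",(243,228),.08,(391.7,228)),("key",(303,219),.075,(345,260)),("rock",(355,195),.077,(309,299)),("stop",(412,171),.085,None)):
    a=dark(T,u,9,105); P[n]=ray(T,a[2][0],z)
    print(n,a[0],a[1],a[2],"plane",P[n]); 
    if sc: print("  scene",ray(S,sc,z),"tri",tri(T,a[2][0],S,sc))
d=P["pin"]-P["rock"]; print("spacing",[np.linalg.norm((P[a]-P[b])[:2]) for a,b in(("pin","key"),("key","rock"),("rock","stop"))])
y=P["pin"]-P["stop"]; print("row angle",np.arctan2(y[1],y[0]))
y=P["pin"]-P["rock"]; print("row angle",np.arctan2(y[1],y[0]))
# blob axis of rocker on plane
bx=cv2.boxPoints(dark(T,(355,195),9,105)[2]); w=np.array([ray(T,p,.077) for p in bx]); print(w, np.linalg.norm(np.diff(w,axis=0),axis=1))
bx=cv2.boxPoints(dark(T,(303,219),9,105)[2]); w=np.array([ray(T,p,.075) for p in bx]); print(w, np.linalg.norm(np.diff(w,axis=0),axis=1))
R=cv2.Rodrigues(robot.read_state()["orientation"])[0];print(R)
E
```

```text
pin [242.1765 227.2353] [238 223  10   9  68] ((242.20001220703125, 227.4000244140625), (8.944271087646484, 8.049844741821289), 63.43495178222656) plane [0.5775 0.1309 0.08  ]
  scene [0.58   0.1314 0.08  ] tri [0.5783 0.132  0.0785]
key [302.9516 218.054 ] [289 204  29  29 537] ((303.0802917480469, 217.97079467773438), (23.238527297973633, 23.409399032592773), 70.01689147949219) plane [0.5954 0.0424 0.075 ]
  scene [0.5987 0.0422 0.075 ] tri [0.5962 0.0432 0.0727]
rock [354.8734 193.9419] [342 176  27  37 482] ((354.93511962890625, 193.71543884277344), (33.857933044433594, 19.59101676940918), 73.0724868774414) plane [ 0.6346 -0.0342  0.077 ]
  scene [ 0.6388 -0.0356  0.077 ] tri [ 0.6356 -0.0342  0.0735]
stop [412.8686 170.7602] [400 158  27  26 563] ((413.0, 170.5), (25.0, 26.0), 90.0) plane [ 0.6716 -0.1201  0.085 ]
spacing [np.float64(0.0903067598737237), np.float64(0.08600818506979827), np.float64(0.09356276309166642)]
row angle 1.9292367373821782
row angle 1.9034963291904046
[[ 0.6542 -0.0122  0.077 ]
 [ 0.6641 -0.0404  0.077 ]
 [ 0.615  -0.0561  0.077 ]
 [ 0.6054 -0.0281  0.077 ]] [0.0299 0.0515 0.0296]
[[0.605  0.0649 0.075 ]
 [0.6183 0.0326 0.075 ]
 [0.5857 0.0198 0.075 ]
 [0.5727 0.0521 0.075 ]] [0.035  0.0349 0.0348]
[[-0.9664  0.2569 -0.0005]
 [ 0.2569  0.9664 -0.0015]
 [ 0.0001 -0.0016 -1.    ]]
```

apply_moves(delta_pos=[[0,0,0],[0,0,0],[0,0,0],[0,0,0]], twist=[-0.143,-0.143,-0.143,-0.143], gripper=0)

```text
t: 0.6
tool_pos: [0.154, 0.5796, 0.243]
orientation: [0.496, -3.102, 0.002]
force: [0.5, 0.6, 0.1]
opening: 0.0576
gripper_force: 0.0
```

apply_moves(delta_pos=[[-2.2,-4.6,0],[-2.2,-4.6,0],[-2.2,-4.6,0],[-2.2,-4.6,0],[-2.2,-4.6,0],[-2.2,-4.6,0],[-2.2,-4.6,0],[-2.2,-4.6,0]], twist=[0,0,0,0,0,0,0,0])

```text
t: 1.6
tool_pos: [0.4354, 0.2823, 0.2433]
orientation: [0.488, -3.103, 0.0]
force: [0.2, -0.2, 0.4]
opening: 0.0005
gripper_force: 0.0
```

apply_moves(delta_pos=[[-2.2,-4.6,0],[-2.2,-4.6,0],[-2.2,-4.6,0],[-2.2,-4.6,0],[0,0,0],[0,0,0]], twist=[0,0,0,0,0,0])

```text
t: 2.35
tool_pos: [0.5745, 0.1357, 0.243]
orientation: [0.487, -3.102, -0.001]
force: [-0.4, -0.4, -0.2]
opening: 0.0004
gripper_force: 0.0
```

apply_moves(delta_pos=[[-0.2,-0.55,3],[0,0,3.5],[0,0,3.5],[0,0,2],[0,0,0],[0,0,0]], twist=[0,0,0,0,0,0])

```text
t: 3.1
tool_pos: [0.5793, 0.1315, 0.1253]
orientation: [-0.489, 3.101, -0.0]
force: [0.1, -0.2, 0.6]
opening: 0.0002
gripper_force: 0.0
```

```bash
python3 - <<'E'
from plant import robot
from h import *
a=[]
p=robot.read_state()["tool_pos"];print(p)
for n in("scene","top"):
    c=robot.read_camera(n); tip=p-[0,0,.025]; x=K(c)@(c["R"]@tip+c["t"]); u=(x[:2]/x[2]).round().astype(int); print(n,u)
    f=c["frame"].copy(); cv2.circle(f,tuple(map(int,u)),2,(255,0,0),-1)
    o=(391,231) if n=="scene" else (242,227)
    a.append(cv2.resize(f[o[1]-60:o[1]+60,o[0]-50:o[0]+50],None,fx=4,fy=4,interpolation=2))
cv2.imwrite("pics/hover.png",np.hstack(a)[...,::-1])
E
```

```text
[0.57932521 0.13151637 0.12533131]
scene [392 216]
top [240 224]
```

View pics/hover.png

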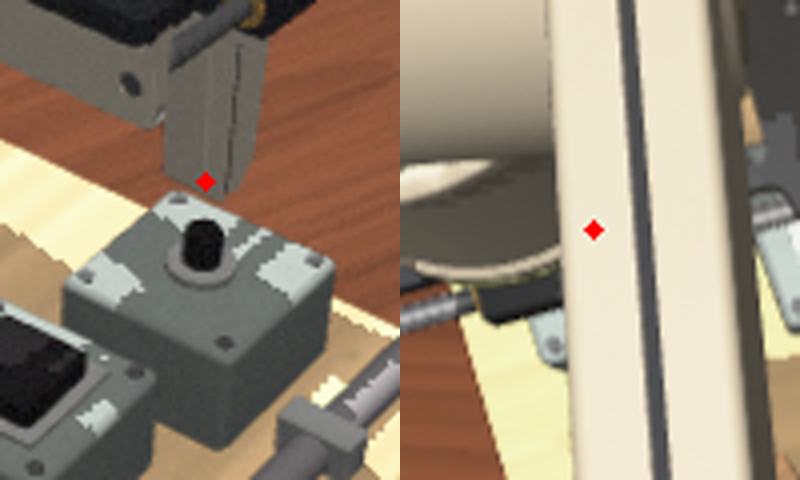

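The left panel shows the closed fingertips at crop (205,185), right above the pin top at (203,228), so I can push.

apply_moves(delta_pos=[[-0.05,0,1.0],[0,0,0.8],[0,0,0.4],[0,0,0.3],[0,0,0.3],[0,0,0.1],[0,0,0],[0,0,0]], twist=[0,0,0,0,0,0,0,0])

```text
t: 4.2
tool_pos: [0.5791, 0.1312, 0.0962]
orientation: [-0.488, 3.103, -0.0]
force: [-6.1, -1.4, 13.3]
opening: 0.0004
gripper_force: 6.8
```

apply_moves(delta_pos=[[0,0,0.1],[0,0,0],[0,0,0]], twist=[0,0,0])

```text
t: 4.58
tool_pos: [0.5792, 0.1312, 0.0961]
orientation: [-0.489, 3.103, -0.0]
force: [-10.1, -2.9, 20.5]
opening: 0.0007
gripper_force: 10.2
```

apply_moves(delta_pos=[[0,0,-2],[0,0,-3],[-0.5,-3.5,0],[-0.5,-4.6,0],[-0.7,-5,0],[-0.6,-4.4,0],[0,0,0],[0,0,0]], twist=[0,0,0,0,0,0,0,0])

```text
t: 5.58
tool_pos: [0.6543, -0.0279, 0.1436]
orientation: [0.488, -3.103, -0.001]
force: [0.2, -0.9, -0.2]
opening: 0.0006
gripper_force: 0.0
```

```bash
python3 - <<'E'
from plant import robot
from h import *
p=robot.read_state()["tool_pos"];print(p)
R=cv2.Rodrigues(robot.read_state()["orientation"])[0];print("tool delta cm to target",100*R.T@(np.array([.655,-.028,p[2]])-p))
c=robot.read_camera("scene"); f=c["frame"].copy()
for q in(p-[0,0,.025],[.655,-.028,.080]):
    x=K(c)@(c["R"]@q+c["t"]); u=(x[:2]/x[2]).round().astype(int); print(u); cv2.circle(f,tuple(map(int,u)),1,(255,0,0),-1)
cv2.imwrite("pics/rock.png",cv2.resize(f[205:355,240:420],None,fx=4,fy=4,interpolation=2)[...,::-1])
E
```

```text
[ 0.65432066 -0.02793963  0.14356383]
tool delta cm to target [-6.28088595e-02 -2.65810805e-02 -4.27790027e-05]
[321 279]
[321 303]
```

View pics/rock.png

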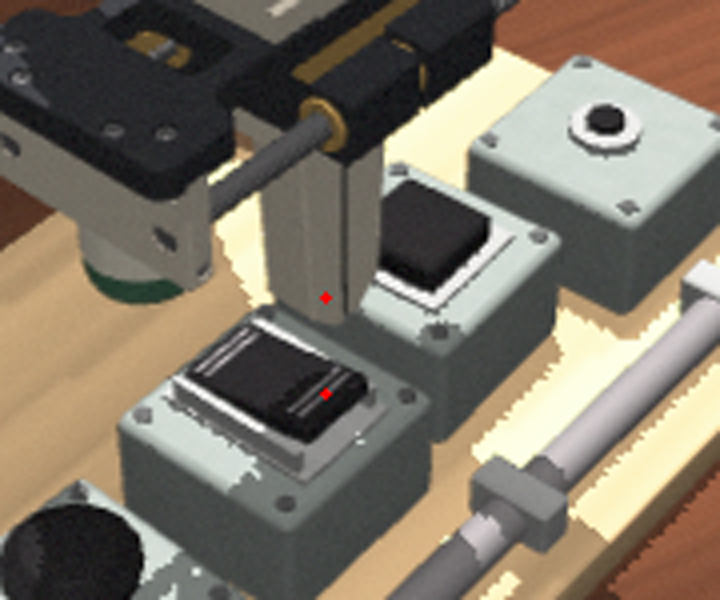

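The pin now sits low in its collar at crop (605,120). The fingertips hover over the rocker's raised end, with the target dot at (325,394) in the middle of its width.

apply_moves(delta_pos=[[0,0,1.6],[0,0,1.6],[0,0,0.4],[0,0,0.3],[0,0,0.3],[0,0,0.3],[0,0,0],[0,0,0]], twist=[0,0,0,0,0,0,0,0])

```text
t: 6.62
tool_pos: [0.6554, -0.0281, 0.0996]
orientation: [-0.488, 3.102, -0.0]
force: [-1.3, 3.1, 6.0]
opening: 0.0005
gripper_force: 2.7
```

Tip height is 74.6 mm; I keep pressing until the hard stop.

apply_moves(delta_pos=[[0,0,0.1],[0,0,0.1],[0,0,0],[0,0,0]], twist=[0,0,0,0])

```text
t: 7.12
tool_pos: [0.6555, -0.0281, 0.0992]
orientation: [-0.488, 3.101, -0.0]
force: [-6.0, 4.0, 15.3]
opening: 0.0007
gripper_force: 7.2
```

apply_moves(delta_pos=[[0,0,-1.5],[0,0,-2.5],[1.1,2.8,0],[1.2,2.9,0],[1.1,2.8,0],[0,0,0],[0,0,0]], twist=[0,0,0,0,0,0,0])

```text
t: 8.0
tool_pos: [0.5966, 0.0416, 0.137]
orientation: [-0.488, 3.103, -0.001]
force: [-0.2, -0.3, -0.6]
opening: 0.0004
gripper_force: 0.0
```

```bash
python3 - <<'E'
from plant import robot
from h import *
s=robot.read_state();p=s["tool_pos"];print(p)
R=cv2.Rodrigues(s["orientation"])[0];print("tool delta cm",100*R.T@(np.array([.5965,.0425,p[2]])-p))
c=robot.read_camera("scene"); f=c["frame"].copy()
for q in(p-[0,0,.025],[.5965,.0425,.075]):
    x=K(c)@(c["R"]@q+c["t"]); u=(x[:2]/x[2]).round().astype(int); cv2.circle(f,tuple(map(int,u)),1,(255,0,0),-1)
cv2.imwrite("pics/key.png",cv2.resize(f[205:355,240:420],None,fx=4,fy=4,interpolation=2)[...,::-1])
E
```

```text
[0.5966307  0.04161208 0.13698197]
tool delta cm [-1.48441917e-02  8.85129424e-02 -6.02735469e-05]
```

View pics/key.png

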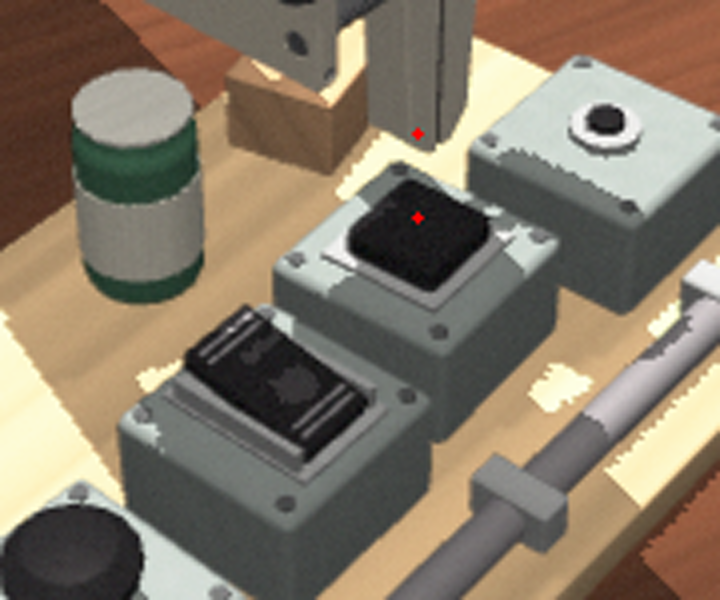

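The rocker has tipped: its far end is down at crop (330,430) and its near end is up at (220,340). The key target at (418,217) is centred under the tips at (418,135).

apply_moves(delta_pos=[[0,0.08,1.5],[0,0,1.5],[0,0,0.5],[0,0,0.4],[0,0,0.4],[0,0,0.2],[0,0,0],[0,0,0]], twist=[0,0,0,0,0,0,0,0])

```text
t: 9.05
tool_pos: [0.596, 0.0428, 0.0941]
orientation: [-0.489, 3.103, -0.001]
force: [-12.2, -0.7, 19.0]
opening: 0.0004
gripper_force: 9.5
```

apply_moves(delta_pos=[[0,0,-1],[0,0,-2.5],[0,0,-3.5],[0,0,-4],[0,0,-4],[0,0,0],[0,0,0],[0,0,0]], twist=[0,0,0,0,0,0,0,0])

```text
t: 10.05
tool_pos: [0.5951, 0.0429, 0.2398]
orientation: [0.488, -3.101, -0.001]
force: [-0.7, 0.8, 0.5]
opening: 0.0002
gripper_force: 0.0
```

```bash
python3 - <<'E'
from plant import robot
import cv2
c=robot.read_camera("scene"); cv2.imwrite("pics/end.png",cv2.resize(c["frame"][195:415,140:470],None,fx=2.4,fy=2.4,interpolation=2)[...,::-1]); print(robot.read_state()["tool_pos"])
E
```

```text
[0.59512999 0.04297039 0.23982525]
```

View pics/end.png

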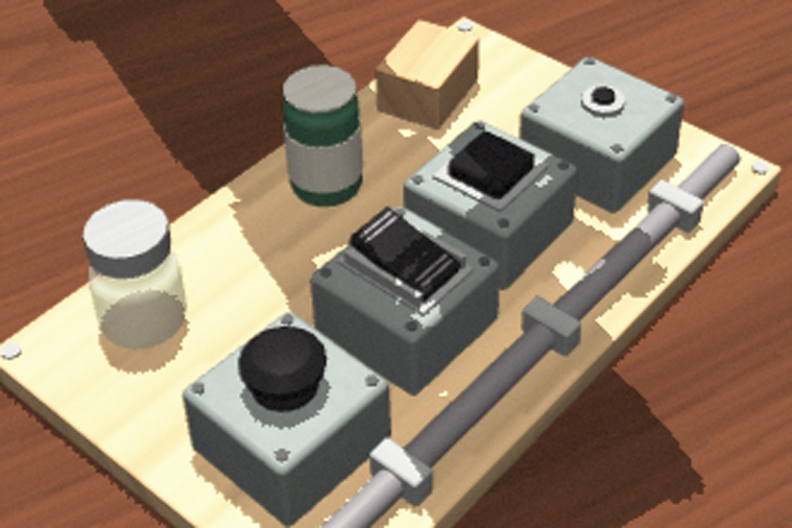

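The final view shows the pin home at (603,97), the key back up at (490,160), the rocker tipped at (405,250) and the stop head untouched at (283,365). The jar, tin and block are in place and the arm is clear.

```bash
python3 -c "
from plant import robot
print(robot.close_job())"
```

```text
the job is handed in; nothing more can be done
None
```

I pushed the breaker pin home, tipped the rocker, then pressed and released the start key, and handed the job in at about 10 s. The stop head, jar, block and tin were left alone and the arm ended clear; no verdict was shown.

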